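# Comb loose wooden sticks into two rows on the sorting board

### The job

Take the hand rake from its rubber mat and use it to comb the scattered wooden sticks against the ridge of the sorting board, so that the three on each side lie flat, snug side by side and parallel to the ridge, in a row on the side where they started. Only the rake may touch the sticks; leave the can, the roll and the pot where they are. When both rows are neat, stand the rake upright, fully on its mat and lengthwise along it, and let go.

Things in the scene. Friction and masses are not known exactly. Their poses are not given: they have to be found in the camera images.
- board: Sorting board fixed to the bench, a grey slab 200 mm (its x) by 370 mm (its y) by 8 mm thick. Origin: centre of its underside, z up. Along its x axis, through its middle (y = 0), runs an aluminium ridge 12 mm wide and 180 mm long that stands 10 mm above the slab's top (ridge faces at y = +6 and -6 mm).
- mat: Thin black rubber mat fixed to the bench to one side of the board (left or right varies), 220 mm (its x) by 90 mm (its y) by 4 mm thick. Origin: centre of its underside. The rake's parking place.
- rake: The same rake, same axes; origin midway between its tine tips. An aluminium head, 170 mm (x) by 34 mm (y), lies 25 to 41 mm above the tine tips; under it two straight rows of 12 steel tines, 6 mm thick, 14 mm apart (a stick cannot pass between), the rows' outer faces at y = +15 and -15 mm.
- rake_grip (a point): Centre of the grip of the loose hand comb rake (0.25 kg), which stands upright by itself on its tines, at first on the mat. x runs along the rake's head, y across it, z up. This point is 66 mm above the tine tips. The grip is an upright wooden block 70 mm (x) by 20 mm (y), from 41 to 91 mm above the tine tips.
- left_1: Loose square wooden stick 100 mm long (its x), 12 by 12 mm, about 14 g, lying on the board on the left (+y) side of the ridge, askew; nearest the ridge at the start. Origin: centre of its underside.
- left_2: Loose square wooden stick 100 mm long (its x), 12 by 12 mm, about 14 g, lying on the board on the left (+y) side of the ridge, askew; middle. Origin: centre of its underside.
- left_3: Loose square wooden stick 100 mm long (its x), 12 by 12 mm, about 14 g, lying on the board on the left (+y) side of the ridge, askew; outermost at the start. Origin: centre of its underside.
- right_1: Loose square wooden stick 100 mm long (its x), 12 by 12 mm, about 14 g, lying on the board on the right (-y) side of the ridge, askew; nearest the ridge at the start. Origin: centre of its underside.
- right_2: Loose square wooden stick 100 mm long (its x), 12 by 12 mm, about 14 g, lying on the board on the right (-y) side of the ridge, askew; middle. Origin: centre of its underside.
- right_3: Loose square wooden stick 100 mm long (its x), 12 by 12 mm, about 14 g, lying on the board on the right (-y) side of the ridge, askew; outermost at the start. Origin: centre of its underside.
- tin: Bystander: closed steel can, 72 mm across, 100 mm high, standing on the bench on the side of the board where the mat is not. Origin: centre of its underside.
- tape_roll: Bystander: empty cardboard roll core, 90 mm across, 45 mm high, standing on the bench beyond the board. Origin: centre of its underside.
- pot: Bystander: small terracotta pot, 90 mm across, 75 mm high, on the bench beyond the board. Origin: centre of its underside.
Things that resemble listed ones, but are neither listed nor needed, are in the scene too. Leave any orange or yellow look-alike of the left_1 alone. Leave any turquoise look-alike of the right_3 alone.

How it is judged:
By the outcome, as a careful person would: the job done as asked, in the order asked, and still so for the second after the job is handed in, with the robot touching nothing.
It also fails if it takes over 58 s, if anything falls off the work surface, if the arm or the gripper's body presses on something with over 40 N, if the wrist force passes 120 N, or if a joint passes its speed limit or range.

### The arm

A 7-joint arm with a two-finger parallel gripper is mounted at the origin on the work surface. World frame = base frame: x ahead of the robot, y to its left, z up, the work surface at z = 0. Lengths are in m, angles in degrees, forces in N, time in s.
With the tool pointing down it reaches from about 0.4 to 0.85 m from the base axis. Payload 10.4 kg.
Tool frame: the origin (TCP) lies at the very end of the fingers, on their centre line; the grasp point (between the pads) lies 19 mm behind it; y points along the fingers, x is the direction in which the jaws open and shut, and the axes are right-handed (so a half turn about y gives the same grasp; the last joint's range is limited). The gripper opens to 85 mm and grips with 20 to 120 N. Pads are 22 mm wide; open, the fingers measure 114 mm over their backs; the gripper's body (76 mm by 85 mm) begins 54 mm behind the grasp point. The pads swing forward as they close: fully open they stand 13 mm farther back than shut.
Start: joints at [-74.691, 19.034, -3.707, 83.658, 1.238, 77.344, -5.071], TCP at [0.179, 0.599, 0.231] pointing down, gripper open.
Joint ranges: [-148.97, 148.97], [-28.65, 121.19], [-84.17, 76.75], [9.2, 138.47], [-72.65, 252.65], [3.7, 117.97], [-149.18, 149.18]. Speed limits (degrees/s): [127.2, 127.2, 159.86, 159.86, 180, 180, 180].

### API

Orientations are given as a 3x3 rotation matrix whose columns are the frame's x, y, z axes.
In Python, from plant import manip gives the robot as it stands. The module is installed in compiled form; this text tells all that it offers.
- The arm moves only by the shell command python3 -m handwheel 'ROWS' [FORCE]. ROWS is JSON, a list of rows, each an object of numbers: "dx", "dy", "dz": the shift along the tool's x, y, z in m; "wx", "wy", "wz": the turn, a rotation vector about the tool's x, y, z in degrees; "fingers": the finger opening in m, from 0 to 0.0854. In form: [{"dx": .., "dy": .., "dz": .., "wx": .., "wy": .., "wz": .., "fingers": ..}, ...]. A call has 1 to 5 rows; each row is the pose to reach, as a shift and turn from the pose commanded when the call began, along the tool's axes at that moment; what a row does not reach only later rows make up. A row lasts 1/12 s, in which the tool goes at most 41.7 mm and 7.16 degrees, less where a joint would pass 70% of its speed; a pose out of reach is approached as far as the arm can. A call with a gripper value outside its range is refused whole. The fingers move at their own pace and stop on an object; FORCE is the grip in N (left out, the last holds). Time passes only in rows, so rows that repeat a pose let the fingers close. It gives the time, the measured TCP pose, the force and the opening at its end, in the units of the state.
- manip.observe(): the state, without advancing time (a new reading comes with each control period).
- manip.get_image(name): name is "side" or "top"; returns a dict with "img" (480x640x3 uint8, red, green, blue), "mtx" (3x3 intrinsics, pixels), "world_to_cam" (4x4, takes a point from world to camera coordinates). Camera axes: x right, y down, z forward; pixel columns grow to the right and rows downward; lengths in m; the calibration is good to about 2 mm. A picture is of the moment at which its call begins. There is no depth.
- manip.close_job(): hands the job in, once; it reports no verdict.
Trained networks look in a picture, given as the dict that the camera call returned (one of the last four; its "shot" number tells which), for a name from the list of things; names that differ only in an ending like _2 or _b are one class to them, and where a whole thing is asked for, a point or a joint stands for the part that bears it (a point fixed in the world has none). Each returns a list of dicts, best first, with "conf" (0 to 1); they miss things now and then, are a little off and sometimes report something else, mostly with a low value. They report only what shows in the picture. A call takes as long as a camera call. They do not tell look-alikes from the thing itself.
- manip.find_in(picture, label): "location" ([x, y, z] in m, in world coordinates, good to about 4 mm: the middle of the surface that is visible of it).
The state is a dict: "clock": time; "joint_pos": joint angles; "joint_vel": joint speeds; "effort": joint torques, N m; "eef_pos": TCP position; "tool_rot": TCP orientation; "ft_force": force on the tool from outside, world axes, zero at the start; "torque": the same for the moment, N m; "gripper_width": finger opening in m.
Only numpy, scipy, OpenCV 4.12 (cv2) and the standard library are available. Lean on these libraries where they do the work, as an engineer would, in place of code of your own. Each camera call takes 0.05 s, during which the arm holds its last target. There are 200 camera calls.

## Working session

There is one attempt and no reset: what is moved stays moved. The work goes in short steps, Python scripts to look and compute and a shell command to move; the robot and the scene stay as the last step left them, time stands still between calls to the robot, and variables do not carry over. Pictures are saved under pics/ and viewed, about 8 in all and at most 12, crops included, and the job is handed in when it is done.

```bash
mkdir -p pics; ls; python3 - <<'E'
from plant import manip
import cv2,numpy as np
s=manip.observe();print({k:np.round(s[k],3).tolist() for k in('clock','eef_pos','tool_rot','gripper_width','ft_force')})
for n in('top','side'):
    p=manip.get_image(n);cv2.imwrite(f'pics/{n}0.png',p['img'][:,:,::-1])
    print(n,np.round(p['mtx'],1).tolist(),np.round(p['world_to_cam'],4).tolist())
    for l in('board','mat','rake','rake_grip','left_1','right_1','tin','tape_roll','pot'):
        print(l,[(np.round(d['location'],3).tolist(),round(d['conf'],2)) for d in manip.find_in(p,l)[:9]])
E
```

```text
pics
{'clock': 0.0, 'eef_pos': [0.179, 0.599, 0.231], 'tool_rot': [[0.286, -0.0, -0.958], [0.958, -0.001, 0.286], [-0.001, -1.0, -0.0]], 'gripper_width': 0.085, 'ft_force': [-0.279, -0.301, -0.374]}
top [[597.8, 0.0, 320.1], [0.0, 597.8, 243.7], [0.0, 0.0, 1.0]] [[-0.0299, -0.9995, 0.013, 0.0196], [-0.9978, 0.0291, -0.0588, 0.5722], [0.0584, -0.0147, -0.9982, 1.4206], [0.0, 0.0, 0.0, 1.0]]
board [([0.581, 0.033, 0.009], 0.77)]
mat [([0.479, 0.34, 0.004], 0.98), ([0.769, 0.25, 0.044], 0.48)]
rake [([0.5, 0.345, 0.046], 0.73), ([0.545, 0.107, 0.025], 0.68), ([0.59, -0.088, 0.022], 0.62), ([0.517, -0.335, 0.099], 0.52)]
rake_grip [([0.503, 0.348, 0.049], 0.7)]
left_1 [([0.591, 0.151, 0.023], 0.73), ([0.543, 0.105, 0.02], 0.6), ([0.81, 0.044, 0.012], 0.53), ([0.578, 0.069, 0.019], 0.52), ([0.355, 0.031, 0.015], 0.49)]
right_1 [([0.616, -0.039, 0.024], 0.76), ([0.37, -0.184, 0.014], 0.73), ([0.606, -0.007, 0.021], 0.54), ([0.591, -0.087, 0.021], 0.52)]
tin [([0.517, -0.335, 0.099], 0.84), ([0.617, -0.04, 0.02], 0.22)]
tape_roll [([0.772, 0.25, 0.043], 0.86)]
pot [([0.782, -0.213, 0.025], 0.73)]
side [[480.7, 0.0, 319.1], [0.0, 480.7, 243.1], [0.0, 0.0, 1.0]] [[-0.9811, -0.1922, 0.0228, 0.5733], [-0.1136, 0.4763, -0.8719, 0.1349], [0.1567, -0.858, -0.4892, 0.8592], [0.0, 0.0, 0.0, 1.0]]
board []
mat []
rake [([0.492, 0.361, 0.043], 0.6)]
rake_grip [([0.494, 0.357, 0.046], 0.65)]
left_1 [([0.545, 0.114, 0.015], 0.82), ([0.573, 0.075, 0.021], 0.76), ([0.814, 0.055, 0.011], 0.72), ([0.358, 0.051, 0.012], 0.49)]
right_1 [([0.37, -0.178, 0.01], 0.9), ([0.615, -0.034, 0.016], 0.73), ([0.611, -0.002, 0.016], 0.71), ([0.589, -0.086, 0.018], 0.58), ([0.49, 0.359, 0.042], 0.32)]
tin [([0.513, -0.322, 0.061], 0.84)]
tape_roll [([0.768, 0.255, 0.027], 0.81), ([0.544, 0.113, 0.017], 0.73)]
pot [([0.772, -0.18, 0.053], 0.97), ([0.467, 0.375, -0.0], 0.23), ([0.543, 0.113, 0.014], 0.22)]
```

View pics/top0.png

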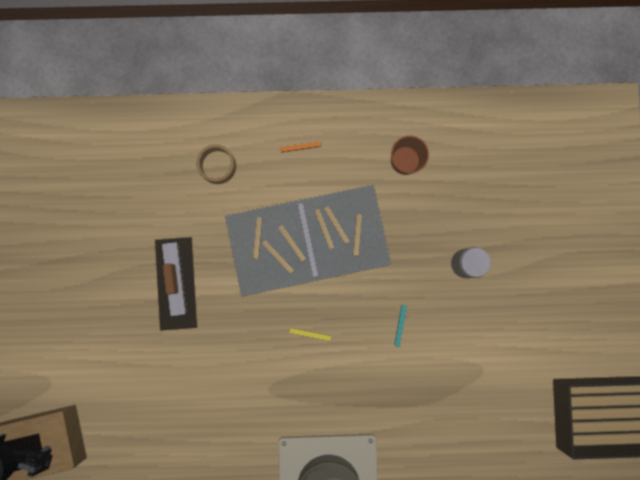

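View pics/side0.png

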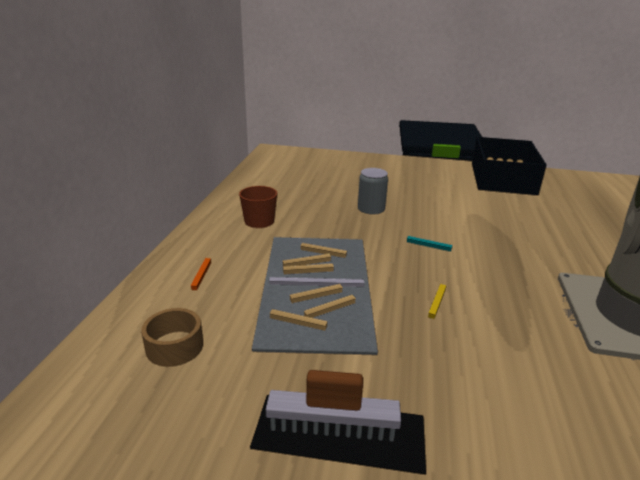

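The top view shows the board with corners near (227,215), (375,186), (390,264) and (241,296), and the ridge from (302,205) to (315,276). The mat and rake are at (175,282). Three sticks lie on each side of the ridge. The look-alikes are off the board: orange at (300,147), yellow at (310,335) and turquoise at (401,326). Next I'll measure by segmentation.

```bash
cat > h.py <<'E'
import numpy as np,cv2
from plant import manip
def shot(n,f=None):
    p=manip.get_image(n)
    if f: cv2.imwrite('pics/'+f,p['img'][:,:,::-1])
    return p
def back(p,uv,z):
    K,T=p['mtx'],np.array(p['world_to_cam']);R,t=T[:3,:3],T[:3,3]
    c=-R.T@t;uv=np.atleast_2d(uv)
    d=(R.T@np.linalg.inv(K)@np.c_[uv,np.ones(len(uv))].T).T
    return (c+d*((z-c[2])/d[:,2])[:,None])[:,:2]
def proj(p,X):
    K,T=p['mtx'],np.array(p['world_to_cam']);X=np.atleast_2d(X)
    c=(K@(T[:3,:3]@X.T+T[:3,3:])).T
    return c[:,:2]/c[:,2:]
def blobs(m,amin):
    n,l,s,c=cv2.connectedComponentsWithStats(m.astype(np.uint8))
    return [np.argwhere(l==i)[:,::-1].astype(np.float32) for i in range(1,n) if s[i,4]>=amin]
def rect(p,b,z,shrink=True):
    xy=back(p,b,z)*1000
    (cx,cy),(w,h),a=cv2.minAreaRect(xy.astype(np.float32))
    if w<h:w,h,a=h,w,a+90
    return round(cx,1),round(cy,1),round(w,1),round(h,1),round((a+90)%180-90,1)
E
python3 - <<'E'
from h import *
p=shot('top');im=p['img'];hsv=cv2.cvtColor(im,cv2.COLOR_RGB2HSV)
for u,v in [(260,240),(232,225),(308,240),(175,320),(174,255),(168,280),(180,300)]: print((u,v),im[v,u],hsv[v,u])
roi=np.zeros((480,640),bool);roi[185:300,225:392]=1
print('sticks')
for b in blobs(roi&(hsv[...,1]>75)&(hsv[...,2]>100),60): print(rect(p,b,.020) if len(b)<800 else ('big',len(b)))
print('board+')
g=np.zeros_like(roi);g[170:310,215:400]=1
wood=(hsv[...,1]>75)
for b in blobs(g&~wood,2000): print(len(b),rect(p,b,.008))
m=np.zeros_like(roi);m[225:340,140:210]=1
print('mat')
for b in blobs(m&(hsv[...,2]<60),300): print(len(b),rect(p,b,.004))
print('head')
for b in blobs(m&(hsv[...,2]>110)&(hsv[...,1]<60),80): print(len(b),rect(p,b,.045))
print('grip')
for b in blobs(m&(hsv[...,1]>120)&(hsv[...,0]<14)&(hsv[...,2]>60),80): print(len(b),rect(p,b,.095))
cv2.imwrite('pics/crop1.png',cv2.resize(im[180:340,145:395,::-1],None,fx=3.2,fy=3.2,interpolation=cv2.INTER_CUBIC))
E
```

```text
(260, 240) [110 102  92] [ 17  42 110]
(232, 225) [104 106 105] [ 75   5 106]
(308, 240) [144 142 149] [129  12 149]
(175, 320) [47 43 34] [21 71 47]
(174, 255) [144 141 148] [133  12 148]
(168, 280) [110  78  53] [ 13 132 110]
(180, 300) [141 138 145] [133  12 145]
sticks
('big', 2117)
(619.6, -150.1, 181.3, 38.7, -2.1)
(617.6, -36.8, 97.0, 8.7, 29.1)
(607.7, -7.8, 94.7, 9.1, 19.6)
(592.1, -86.4, 94.9, 9.4, -6.7)
(591.8, 152.9, 94.6, 10.0, -7.0)
('big', 3385)
(576.6, 71.2, 95.3, 8.4, 33.3)
(544.8, 105.5, 95.1, 9.0, 41.5)
board+
12134 (583.3, 32.9, 375.8, 205.0, -79.7)
mat
1736 (488.0, 353.6, 213.4, 84.0, 2.5)
head
710 (499.7, 349.1, 168.2, 33.3, 6.1)
grip
175 (499.1, 347.1, 63.6, 18.7, 4.3)
```

View pics/crop1.png

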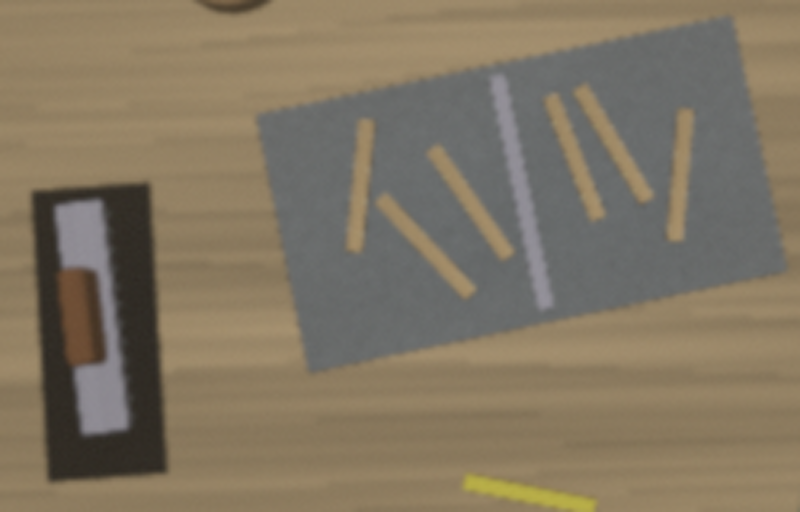

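```bash
python3 -m handwheel '[{"dx":-0.015,"dy":0.006,"dz":-0.037},{"dx":-0.03,"dy":0.012,"dz":-0.075},{"dx":-0.044,"dy":0.018,"dz":-0.113},{"dx":-0.059,"dy":0.024,"dz":-0.151},{"dx":-0.074,"dy":0.03,"dz":-0.189}]' 40
python3 -m handwheel '[{"dx":-0.015,"dy":0.006,"dz":-0.037,"wy":-4.6},{"dx":-0.03,"dy":0.012,"dz":-0.075,"wy":-9.2},{"dx":-0.044,"dy":0.018,"dz":-0.113,"wy":-13.8},{"dx":-0.06,"dy":0.024,"dz":-0.151,"wy":-18.4},{"dx":-0.075,"dy":0.031,"dz":-0.19,"wy":-22.6}]'
python3 -m handwheel '[{"wy":0},{"wy":0}]'
```

```text
$[0]: bad value
$[0]: bad value
$[0]: bad value
```

```bash
python3 -m handwheel '[{"dx":-0.015,"dy":0.006,"dz":-0.037,"wx":0,"wy":0,"wz":0,"fingers":0.085},{"dx":-0.03,"dy":0.012,"dz":-0.075,"wx":0,"wy":0,"wz":0,"fingers":0.085},{"dx":-0.044,"dy":0.018,"dz":-0.113,"wx":0,"wy":0,"wz":0,"fingers":0.085},{"dx":-0.059,"dy":0.024,"dz":-0.151,"wx":0,"wy":0,"wz":0,"fingers":0.085},{"dx":-0.074,"dy":0.03,"dz":-0.189,"wx":0,"wy":0,"wz":0,"fingers":0.085}]' 40
python3 -m handwheel '[{"dx":-0.015,"dy":0.006,"dz":-0.037,"wx":0,"wy":-4.6,"wz":0,"fingers":0.085},{"dx":-0.03,"dy":0.012,"dz":-0.075,"wx":0,"wy":-9.2,"wz":0,"fingers":0.085},{"dx":-0.044,"dy":0.018,"dz":-0.113,"wx":0,"wy":-13.8,"wz":0,"fingers":0.085},{"dx":-0.06,"dy":0.024,"dz":-0.151,"wx":0,"wy":-18.4,"wz":0,"fingers":0.085},{"dx":-0.075,"dy":0.031,"dz":-0.19,"wx":0,"wy":-22.6,"wz":0,"fingers":0.085}]'
python3 -m handwheel '[{"dx":0,"dy":0,"dz":0,"wx":0,"wy":0,"wz":0,"fingers":0.085},{"dx":0,"dy":0,"dz":0,"wx":0,"wy":0,"wz":0,"fingers":0.085}]'
```

```text
clock: 1.47
eef_pos: [0.3399, 0.4727, 0.2013]
tool_rot: [[0.286, 0.0, -0.958], [0.958, 0.001, 0.286], [0.001, -1.0, -0.0]]
ft_force: [0.7, 0.3, 0.4]
gripper_width: 0.0848
clock: 1.88
eef_pos: [0.5, 0.3468, 0.1706]
tool_rot: [[-0.109, 0.001, -0.994], [0.994, 0.001, -0.109], [0.0, -1.0, -0.001]]
ft_force: [1.9, -0.1, -0.7]
gripper_width: 0.085
clock: 2.05
eef_pos: [0.5007, 0.3454, 0.1698]
tool_rot: [[-0.099, -0.0, -0.995], [0.995, -0.001, -0.099], [-0.001, -1.0, 0.0]]
ft_force: [-1.2, 0.9, 1.2]
gripper_width: 0.0852
```

```bash
python3 -m handwheel '[{"dx":0.002,"dy":0.03,"dz":0,"wx":0,"wy":0,"wz":0,"fingers":0.085},{"dx":0.002,"dy":0.06,"dz":0,"wx":0,"wy":0,"wz":0,"fingers":0.085},{"dx":0.002,"dy":0.085,"dz":0,"wx":0,"wy":0,"wz":0,"fingers":0.085},{"dx":0.002,"dy":0.105,"dz":0,"wx":0,"wy":0,"wz":0,"fingers":0.085},{"dx":0.002,"dy":0.115,"dz":0,"wx":0,"wy":0,"wz":0,"fingers":0.085}]' 40
python3 -m handwheel '[{"dx":0,"dy":0,"dz":0,"wx":0,"wy":0,"wz":0,"fingers":0.085},{"dx":0,"dy":0,"dz":0,"wx":0,"wy":0,"wz":0,"fingers":0.03},{"dx":0,"dy":0,"dz":0,"wx":0,"wy":0,"wz":0,"fingers":0.03},{"dx":0,"dy":0,"dz":0,"wx":0,"wy":0,"wz":0,"fingers":0.03},{"dx":0,"dy":0,"dz":0,"wx":0,"wy":0,"wz":0,"fingers":0.03}]' 
python3 - <<'E'
from h import *
for n in('side',):
    p=shot(n,n+'1.png');cv2.imwrite('pics/side1c.png',cv2.resize(p['img'][280:480,200:460,::-1],None,fx=3,fy=3,interpolation=cv2.INTER_CUBIC))
E
```

```text
clock: 2.47
eef_pos: [0.4962, 0.3508, 0.0528]
tool_rot: [[-0.106, -0.003, -0.994], [0.994, -0.001, -0.106], [-0.001, -1.0, 0.003]]
ft_force: [0.3, 0.4, 0.5]
gripper_width: 0.085
clock: 2.88
eef_pos: [0.499, 0.3509, 0.0568]
tool_rot: [[-0.104, 0.002, -0.995], [0.995, 0.001, -0.104], [0.001, -1.0, -0.002]]
ft_force: [-0.1, 0.0, 0.3]
gripper_width: 0.0382
```

View pics/side1c.png

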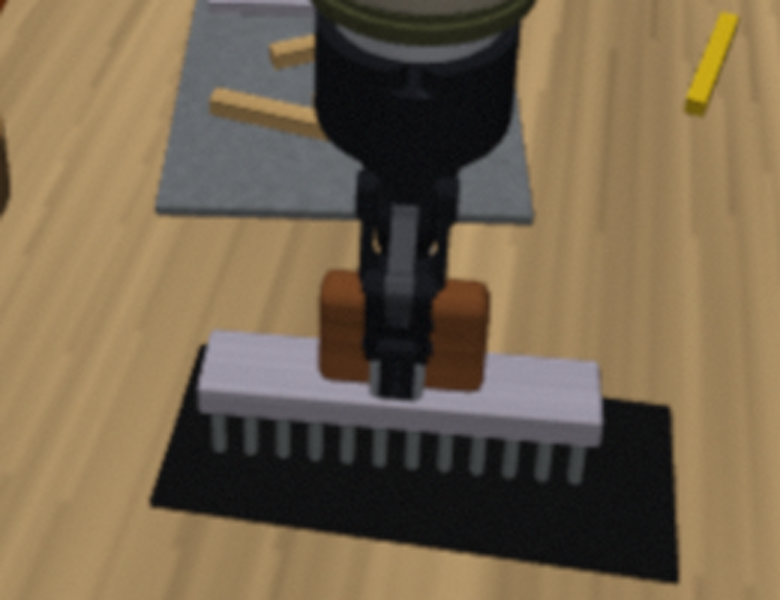

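The fingers straddle the grip and are centred on it (crop pixel 400,330). Next I close and lift.

```bash
python3 -m handwheel '[{"dx":0,"dy":0,"dz":0,"wx":0,"wy":0,"wz":0,"fingers":0.012},{"dx":0,"dy":0,"dz":0,"wx":0,"wy":0,"wz":0,"fingers":0.012},{"dx":0,"dy":0,"dz":0,"wx":0,"wy":0,"wz":0,"fingers":0.012},{"dx":0,"dy":0,"dz":0,"wx":0,"wy":0,"wz":0,"fingers":0.012},{"dx":0,"dy":0,"dz":0,"wx":0,"wy":0,"wz":0,"fingers":0.012}]' 80
python3 -m handwheel '[{"dx":0,"dy":0,"dz":0,"wx":0,"wy":0,"wz":0,"fingers":0.012},{"dx":0,"dy":-0.01,"dz":0,"wx":0,"wy":0,"wz":0,"fingers":0.012},{"dx":0,"dy":-0.025,"dz":0,"wx":0,"wy":0,"wz":0,"fingers":0.012},{"dx":0,"dy":-0.04,"dz":0,"wx":0,"wy":0,"wz":0,"fingers":0.012},{"dx":0,"dy":-0.05,"dz":0,"wx":0,"wy":0,"wz":0,"fingers":0.012}]'
python3 -m handwheel '[{"dx":0,"dy":0,"dz":0,"wx":0,"wy":0,"wz":0,"fingers":0.012},{"dx":0,"dy":0,"dz":0,"wx":0,"wy":0,"wz":0,"fingers":0.012}]'
python3 - <<'E'
from h import *
p=shot('side','side2.png');cv2.imwrite('pics/side2c.png',cv2.resize(p['img'][240:480,200:460,::-1],None,fx=2.5,fy=2.5,interpolation=cv2.INTER_CUBIC))
# predicted rake corners (head), from TCP & rot, tips 55.? below tcp
s=manip.observe();R=np.array(s['tool_rot']);t=np.array(s['eef_pos']);print(t,R[:,0])
E
```

```text
clock: 3.35
eef_pos: [0.4989, 0.3506, 0.0563]
tool_rot: [[-0.104, 0.001, -0.995], [0.995, 0.001, -0.104], [0.001, -1.0, -0.001]]
ft_force: [-1.2, -0.5, 6.3]
gripper_width: 0.0194
clock: 3.77
eef_pos: [0.4986, 0.3503, 0.1069]
tool_rot: [[-0.104, 0.0, -0.995], [0.995, 0.0, -0.104], [0.0, -1.0, -0.001]]
ft_force: [0.1, -0.4, -1.1]
gripper_width: 0.019
clock: 3.93
eef_pos: [0.4985, 0.3503, 0.1056]
tool_rot: [[-0.104, 0.0, -0.995], [0.995, 0.0, -0.104], [0.0, -1.0, -0.0]]
ft_force: [-0.6, 0.4, -3.2]
gripper_width: 0.0193
[0.49808457 0.35005115 0.10481573] [-1.04460337e-01  9.94528995e-01 -3.41175167e-04]
```

View pics/side2c.png

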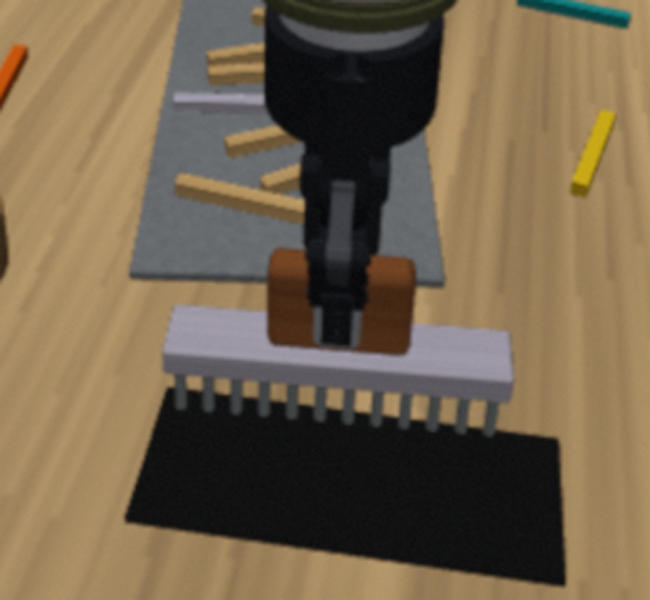

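Rake held level: head at (165–512, 310–395) in the crop, tines clear of the mat. I'll check the ridge angle and move over the left start line at the same time.

```bash
python3 -m handwheel '[{"dx":-0.02,"dy":0,"dz":-0.005,"wx":0,"wy":-0.5,"wz":0,"fingers":0.012},{"dx":-0.045,"dy":0,"dz":-0.012,"wx":0,"wy":-1.3,"wz":0,"fingers":0.012},{"dx":-0.075,"dy":0,"dz":-0.02,"wx":0,"wy":-2.1,"wz":0,"fingers":0.012},{"dx":-0.105,"dy":0,"dz":-0.028,"wx":0,"wy":-2.9,"wz":0,"fingers":0.012},{"dx":-0.13,"dy":0,"dz":-0.035,"wx":0,"wy":-3.6,"wz":0,"fingers":0.012}]'
python3 -m handwheel '[{"dx":-0.015,"dy":0,"dz":-0.004,"wx":0,"wy":-0.4,"wz":0,"fingers":0.012},{"dx":-0.027,"dy":0,"dz":-0.008,"wx":0,"wy":-0.7,"wz":0,"fingers":0.012},{"dx":-0.027,"dy":0,"dz":-0.008,"wx":0,"wy":-0.7,"wz":0,"fingers":0.012},{"dx":-0.027,"dy":0,"dz":-0.008,"wx":0,"wy":-0.7,"wz":0,"fingers":0.012}]'
python3 - <<'E'
from h import *
p=shot('top','top2.png')
im=cv2.imread('pics/top0.png')[:,:,::-1]
hsv=cv2.cvtColor(np.ascontiguousarray(im),cv2.COLOR_RGB2HSV)
roi=np.zeros((480,640),bool);roi[195:285,290:325]=1
for b in blobs(roi&(hsv[...,2]>124)&(hsv[...,1]<45),60): print('ridge',len(b),rect(p,b,.018))
hsv=cv2.cvtColor(p['img'],cv2.COLOR_RGB2HSV)
roi=np.zeros((480,640),bool);roi[180:310,150:300]=1
for b in blobs(roi&(hsv[...,2]>125)&(hsv[...,1]<45),60): print('head',len(b),rect(p,b,.094))
cv2.imwrite('pics/top2c.png',cv2.resize(p['img'][160:340,145:395,::-1],None,fx=3,fy=3))
E
```

```text
clock: 4.4
eef_pos: [0.5468, 0.2219, 0.1042]
tool_rot: [[-0.166, -0.002, -0.986], [0.986, -0.002, -0.166], [-0.001, -1.0, 0.002]]
ft_force: [0.8, -0.5, -2.6]
gripper_width: 0.0193
clock: 4.73
eef_pos: [0.5588, 0.1989, 0.1044]
tool_rot: [[-0.177, -0.002, -0.984], [0.984, -0.001, -0.177], [-0.0, -1.0, 0.002]]
ft_force: [-0.5, 0.6, -3.1]
gripper_width: 0.0191
ridge 414 (584.1, 32.8, 179.9, 13.6, 10.4)
head 280 (593.9, 208.3, 141.6, 14.5, 18.2)
head 4017 (523.8, 252.3, 241.5, 106.8, 19.4)
head 220 (547.7, 325.6, 138.2, 9.6, 18.0)
```

View pics/top2c.png

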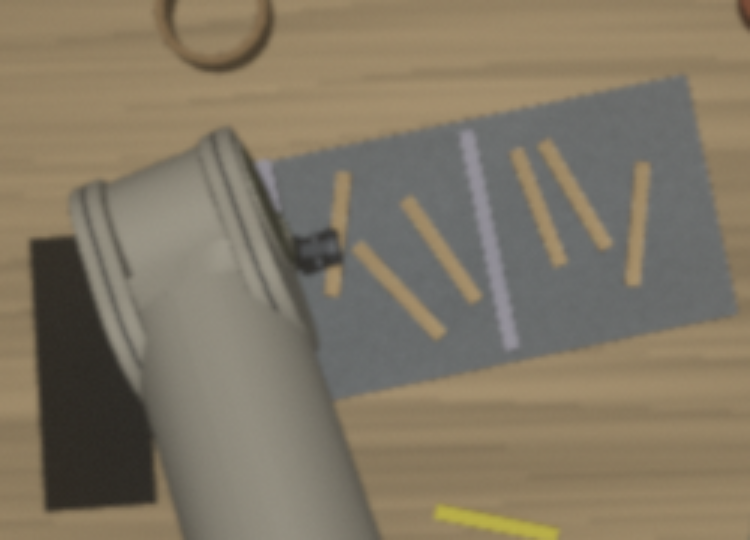

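Ridge fits at (584, 33) mm, 10.4°; the sticks are untouched. Lower the rake and comb the left side.

```bash
python3 -m handwheel '[{"dx":0,"dy":0.012,"dz":0,"wx":0,"wy":0,"wz":0,"fingers":0.012},{"dx":0,"dy":0.024,"dz":0,"wx":0,"wy":0,"wz":0,"fingers":0.012},{"dx":0,"dy":0.035,"dz":0,"wx":0,"wy":0,"wz":0,"fingers":0.012},{"dx":0,"dy":0.0425,"dz":0,"wx":0,"wy":0,"wz":0,"fingers":0.012},{"dx":0,"dy":0.0425,"dz":0,"wx":0,"wy":0,"wz":0,"fingers":0.012}]'
python3 -m handwheel '[{"dx":-0.006,"dy":0,"dz":0,"wx":0,"wy":0,"wz":0,"fingers":0.012},{"dx":-0.012,"dy":0,"dz":0,"wx":0,"wy":0,"wz":0,"fingers":0.012},{"dx":-0.018,"dy":0,"dz":0,"wx":0,"wy":0,"wz":0,"fingers":0.012},{"dx":-0.024,"dy":0,"dz":0,"wx":0,"wy":0,"wz":0,"fingers":0.012},{"dx":-0.03,"dy":0,"dz":0,"wx":0,"wy":0,"wz":0,"fingers":0.012}]'
python3 -m handwheel '[{"dx":-0.006,"dy":0,"dz":0,"wx":0,"wy":0,"wz":0,"fingers":0.012},{"dx":-0.012,"dy":0,"dz":0,"wx":0,"wy":0,"wz":0,"fingers":0.012},{"dx":-0.018,"dy":0,"dz":0,"wx":0,"wy":0,"wz":0,"fingers":0.012},{"dx":-0.024,"dy":0,"dz":0,"wx":0,"wy":0,"wz":0,"fingers":0.012},{"dx":-0.03,"dy":0,"dz":0,"wx":0,"wy":0,"wz":0,"fingers":0.012}]'
python3 - <<'E'
from h import *
p=shot('side','side3.png')
cv2.imwrite('pics/side3c.png',cv2.resize(p['img'][220:400,220:420,::-1],None,fx=3,fy=3,interpolation=cv2.INTER_CUBIC))
E
```

```text
clock: 5.2
eef_pos: [0.5583, 0.1991, 0.061]
tool_rot: [[-0.179, -0.002, -0.984], [0.984, -0.001, -0.179], [-0.001, -1.0, 0.002]]
ft_force: [0.0, -0.1, -2.1]
gripper_width: 0.0192
clock: 5.62
eef_pos: [0.5649, 0.1689, 0.063]
tool_rot: [[-0.178, 0.0, -0.984], [0.984, 0.0, -0.178], [-0.0, -1.0, -0.0]]
ft_force: [0.6, -0.9, -3.5]
gripper_width: 0.0191
clock: 6.03
eef_pos: [0.5701, 0.1398, 0.063]
tool_rot: [[-0.179, 0.0, -0.984], [0.984, 0.0, -0.179], [0.0, -1.0, -0.0]]
ft_force: [-0.8, 0.1, -2.3]
gripper_width: 0.0189
```

View pics/side3c.png

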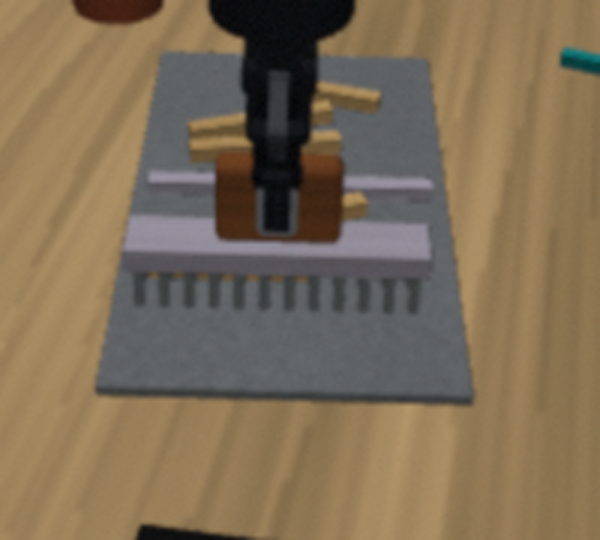

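The rake is on the board at crop (280,270) with the sticks ahead of the tines and no large forces. I'll continue.

```bash
python3 -m handwheel '[{"dx":-0.006,"dy":0,"dz":0,"wx":0,"wy":0,"wz":0,"fingers":0.012},{"dx":-0.012,"dy":0,"dz":0,"wx":0,"wy":0,"wz":0,"fingers":0.012},{"dx":-0.018,"dy":0,"dz":0,"wx":0,"wy":0,"wz":0,"fingers":0.012},{"dx":-0.024,"dy":0,"dz":0,"wx":0,"wy":0,"wz":0,"fingers":0.012},{"dx":-0.03,"dy":0,"dz":0,"wx":0,"wy":0,"wz":0,"fingers":0.012}]'
python3 -m handwheel '[{"dx":-0.003,"dy":0,"dz":0,"wx":0,"wy":0,"wz":0,"fingers":0.012},{"dx":-0.007,"dy":0,"dz":0,"wx":0,"wy":0,"wz":0,"fingers":0.012},{"dx":-0.01,"dy":0,"dz":0,"wx":0,"wy":0,"wz":0,"fingers":0.012},{"dx":-0.013,"dy":0,"dz":0,"wx":0,"wy":0,"wz":0,"fingers":0.012},{"dx":-0.016,"dy":0,"dz":0,"wx":0,"wy":0,"wz":0,"fingers":0.012}]'
python3 -m handwheel '[{"dx":-0.001,"dy":0,"dz":0,"wx":0,"wy":0,"wz":0,"fingers":0.012},{"dx":-0.002,"dy":0,"dz":0,"wx":0,"wy":0,"wz":0,"fingers":0.012},{"dx":-0.003,"dy":0,"dz":0,"wx":0,"wy":0,"wz":0,"fingers":0.012}]'
python3 -m handwheel '[{"dx":-0.001,"dy":0,"dz":0,"wx":0,"wy":0,"wz":0,"fingers":0.012},{"dx":-0.002,"dy":0,"dz":0,"wx":0,"wy":0,"wz":0,"fingers":0.012}]'
```

```text
clock: 6.5
eef_pos: [0.5754, 0.1102, 0.0629]
tool_rot: [[-0.179, -0.0, -0.984], [0.984, 0.0, -0.179], [0.0, -1.0, -0.0]]
ft_force: [0.4, 0.7, -2.2]
gripper_width: 0.019
clock: 6.92
eef_pos: [0.5782, 0.095, 0.0629]
tool_rot: [[-0.179, -0.0, -0.984], [0.984, 0.0, -0.179], [0.0, -1.0, -0.0]]
ft_force: [1.1, -0.1, -2.2]
gripper_width: 0.0187
clock: 7.17
eef_pos: [0.5787, 0.0923, 0.0629]
tool_rot: [[-0.179, -0.0, -0.984], [0.984, 0.0, -0.179], [0.0, -1.0, -0.0]]
ft_force: [1.0, 0.5, -2.6]
gripper_width: 0.019
clock: 7.33
eef_pos: [0.5791, 0.0903, 0.0629]
tool_rot: [[-0.179, 0.0, -0.984], [0.984, 0.0, -0.179], [0.0, -1.0, -0.0]]
ft_force: [0.1, 0.9, -1.6]
gripper_width: 0.0194
```

```bash
for i in 1 2; do :; done
python3 -m handwheel '[{"dx":-0.0005,"dy":0,"dz":0,"wx":0,"wy":0,"wz":0,"fingers":0.012},{"dx":-0.001,"dy":0,"dz":0,"wx":0,"wy":0,"wz":0,"fingers":0.012}]' | grep -E 'eef|force'
python3 -m handwheel '[{"dx":-0.0005,"dy":0,"dz":0,"wx":0,"wy":0,"wz":0,"fingers":0.012},{"dx":-0.001,"dy":0,"dz":0,"wx":0,"wy":0,"wz":0,"fingers":0.012}]' | grep -E 'eef|force'
python3 -m handwheel '[{"dx":-0.0005,"dy":0,"dz":0,"wx":0,"wy":0,"wz":0,"fingers":0.012},{"dx":-0.001,"dy":0,"dz":0,"wx":0,"wy":0,"wz":0,"fingers":0.012}]' | grep -E 'eef|force'
```

```text
eef_pos: [0.5792, 0.0897, 0.0629]
ft_force: [-0.7, 2.5, -1.6]
eef_pos: [0.5792, 0.0894, 0.063]
ft_force: [-2.0, 5.9, -2.5]
eef_pos: [0.5792, 0.0893, 0.063]
ft_force: [-1.6, 8.7, -1.4]
```

```bash
python3 -m handwheel '[{"dx":-0.001,"dy":0,"dz":0,"wx":0,"wy":0,"wz":0,"fingers":0.012},{"dx":-0.002,"dy":0,"dz":0,"wx":0,"wy":0,"wz":0,"fingers":0.012},{"dx":-0.002,"dy":0,"dz":0,"wx":0,"wy":0,"wz":0,"fingers":0.012}]' | grep -E 'eef|force'
python3 -m handwheel '[{"dx":0.001,"dy":0,"dz":0,"wx":0,"wy":0,"wz":0,"fingers":0.012},{"dx":0.003,"dy":0,"dz":0,"wx":0,"wy":0,"wz":0,"fingers":0.012},{"dx":0.006,"dy":0,"dz":0,"wx":0,"wy":0,"wz":0,"fingers":0.012},{"dx":0.01,"dy":0,"dz":0,"wx":0,"wy":0,"wz":0,"fingers":0.012},{"dx":0.01,"dy":0,"dz":0,"wx":0,"wy":0,"wz":0,"fingers":0.012}]' | grep -E 'eef|force'
python3 -m handwheel '[{"dx":0,"dy":-0.01,"dz":0,"wx":0,"wy":0,"wz":0,"fingers":0.012},{"dx":0,"dy":-0.02,"dz":0,"wx":0,"wy":0,"wz":0,"fingers":0.012},{"dx":0,"dy":-0.033,"dz":0,"wx":0,"wy":0,"wz":0,"fingers":0.012},{"dx":0,"dy":-0.045,"dz":0,"wx":0,"wy":0,"wz":0,"fingers":0.012},{"dx":0,"dy":-0.045,"dz":0,"wx":0,"wy":0,"wz":0,"fingers":0.012}]'
```

```text
eef_pos: [0.5793, 0.089, 0.0631]
ft_force: [-2.7, 10.8, -1.1]
eef_pos: [0.5781, 0.0955, 0.0629]
ft_force: [0.3, -0.0, -2.1]
clock: 8.92
eef_pos: [0.5801, 0.095, 0.1116]
tool_rot: [[-0.178, 0.005, -0.984], [0.984, 0.001, -0.178], [0.0, -1.0, -0.005]]
ft_force: [0.6, 0.6, -2.0]
gripper_width: 0.0194
```

```bash
python3 -m handwheel '[{"dx":-0.015,"dy":0,"dz":0,"wx":0,"wy":0,"wz":0,"fingers":0.012},{"dx":-0.035,"dy":0,"dz":0,"wx":0,"wy":0,"wz":0,"fingers":0.012},{"dx":-0.06,"dy":0,"dz":0,"wx":0,"wy":0,"wz":0,"fingers":0.012},{"dx":-0.088,"dy":0,"dz":0.001,"wx":0,"wy":0,"wz":0,"fingers":0.012},{"dx":-0.115,"dy":0,"dz":0.002,"wx":0,"wy":0,"wz":0,"fingers":0.012}]' | grep -E 'eef|force'
python3 -m handwheel '[{"dx":-0.028,"dy":0,"dz":0,"wx":0,"wy":0,"wz":0,"fingers":0.012},{"dx":-0.056,"dy":0,"dz":0,"wx":0,"wy":0,"wz":0,"fingers":0.012},{"dx":-0.082,"dy":0,"dz":0,"wx":0,"wy":0,"wz":0,"fingers":0.012},{"dx":-0.103,"dy":0,"dz":0,"wx":0,"wy":0,"wz":0,"fingers":0.012},{"dx":-0.115,"dy":0,"dz":0.001,"wx":0,"wy":0,"wz":0,"fingers":0.012}]' | grep -E 'eef|force'
python3 -m handwheel '[{"dx":0,"dy":0,"dz":0,"wx":0,"wy":0,"wz":0,"fingers":0.012},{"dx":0,"dy":0,"dz":0,"wx":0,"wy":0,"wz":0,"fingers":0.012},{"dx":0,"dy":0,"dz":0,"wx":0,"wy":0,"wz":0,"fingers":0.012}]'
python3 - <<'E'
from h import *
p=shot('top');q=shot('side','side4.png')
a=cv2.resize(p['img'][180:310,215:400,::-1],None,fx=4,fy=4,interpolation=cv2.INTER_CUBIC)
cv2.imwrite('pics/top4c.png',a)
s=manip.observe();d=np.array(s['eef_pos'])[:2]*1000-[584.1,32.8];c,sn=.9836,.1805
print('xb,yb',c*d[0]+sn*d[1],-sn*d[0]+c*d[1])
hsv=cv2.cvtColor(p['img'],cv2.COLOR_RGB2HSV)
roi=np.zeros((480,640),bool);roi[195:290,235:320]=1
for b in blobs(roi&(hsv[...,1]>70)&(hsv[...,2]>100),60): print(len(b),rect(p,b,.020))
E
```

```text
eef_pos: [0.5969, -0.0197, 0.108]
ft_force: [-0.1, -0.3, -2.1]
eef_pos: [0.6162, -0.1353, 0.108]
ft_force: [0.7, -0.6, -2.6]
clock: 10.0
eef_pos: [0.6164, -0.13, 0.1077]
tool_rot: [[-0.18, -0.0, -0.984], [0.984, 0.001, -0.18], [0.001, -1.0, 0.0]]
ft_force: [0.3, 0.6, -2.3]
gripper_width: 0.019
xb,yb 2.4736709901975686 -165.79935232299997
775 (672.4, 104.6, 199.7, 41.1, 88.4)
535 (579.7, 56.6, 159.4, 33.3, 10.4)
205 (475.2, 56.0, 95.4, 19.1, 88.3)
```

View pics/top4c.png

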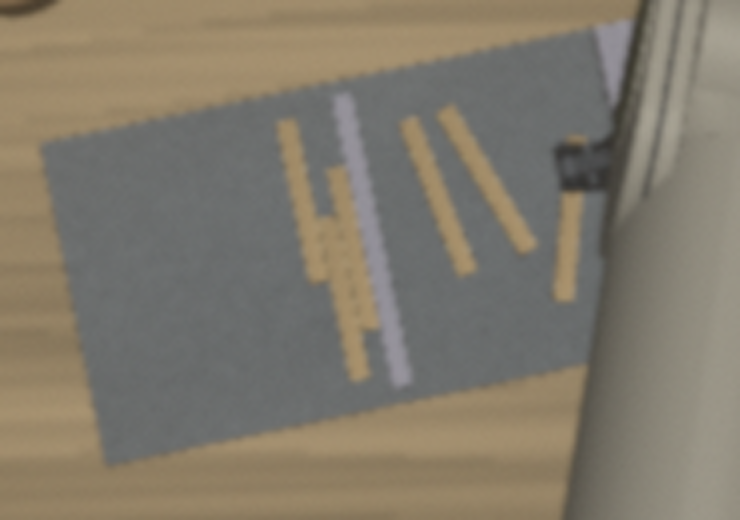

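Left row is parallel to the ridge (10.4°) and snug, with no gaps, at crop (280–400, 120–380). The sticks are staggered lengthwise, as they started. Right side now.

```bash
python3 -m handwheel '[{"dx":0,"dy":0.012,"dz":0,"wx":0,"wy":0,"wz":0,"fingers":0.012},{"dx":0,"dy":0.024,"dz":0,"wx":0,"wy":0,"wz":0,"fingers":0.012},{"dx":0,"dy":0.037,"dz":0,"wx":0,"wy":0,"wz":0,"fingers":0.012},{"dx":0,"dy":0.045,"dz":0,"wx":0,"wy":0,"wz":0,"fingers":0.012},{"dx":0,"dy":0.045,"dz":0,"wx":0,"wy":0,"wz":0,"fingers":0.012}]'| grep -E 'eef|force'
python3 -m handwheel '[{"dx":0.006,"dy":0,"dz":0,"wx":0,"wy":0,"wz":0,"fingers":0.012},{"dx":0.012,"dy":0,"dz":0,"wx":0,"wy":0,"wz":0,"fingers":0.012},{"dx":0.018,"dy":0,"dz":0,"wx":0,"wy":0,"wz":0,"fingers":0.012},{"dx":0.024,"dy":0,"dz":0,"wx":0,"wy":0,"wz":0,"fingers":0.012},{"dx":0.03,"dy":0,"dz":0,"wx":0,"wy":0,"wz":0,"fingers":0.012}]'| grep -E 'eef|force'
python3 -m handwheel '[{"dx":0.006,"dy":0,"dz":0,"wx":0,"wy":0,"wz":0,"fingers":0.012},{"dx":0.012,"dy":0,"dz":0,"wx":0,"wy":0,"wz":0,"fingers":0.012},{"dx":0.018,"dy":0,"dz":0,"wx":0,"wy":0,"wz":0,"fingers":0.012},{"dx":0.024,"dy":0,"dz":0,"wx":0,"wy":0,"wz":0,"fingers":0.012},{"dx":0.03,"dy":0,"dz":0,"wx":0,"wy":0,"wz":0,"fingers":0.012}]'| grep -E 'eef|force'
python3 -m handwheel '[{"dx":0.006,"dy":0,"dz":0,"wx":0,"wy":0,"wz":0,"fingers":0.012},{"dx":0.012,"dy":0,"dz":0,"wx":0,"wy":0,"wz":0,"fingers":0.012},{"dx":0.018,"dy":0,"dz":0,"wx":0,"wy":0,"wz":0,"fingers":0.012},{"dx":0.024,"dy":0,"dz":0,"wx":0,"wy":0,"wz":0,"fingers":0.012},{"dx":0.03,"dy":0,"dz":0,"wx":0,"wy":0,"wz":0,"fingers":0.012}]'| grep -E 'eef|force'
python3 -m handwheel '[{"dx":0.003,"dy":0,"dz":0,"wx":0,"wy":0,"wz":0,"fingers":0.012},{"dx":0.006,"dy":0,"dz":0,"wx":0,"wy":0,"wz":0,"fingers":0.012},{"dx":0.009,"dy":0,"dz":0,"wx":0,"wy":0,"wz":0,"fingers":0.012},{"dx":0.012,"dy":0,"dz":0,"wx":0,"wy":0,"wz":0,"fingers":0.012},{"dx":0.015,"dy":0,"dz":0,"wx":0,"wy":0,"wz":0,"fingers":0.012}]'| grep -E 'eef|force'
python3 -m handwheel '[{"dx":0.001,"dy":0,"dz":0,"wx":0,"wy":0,"wz":0,"fingers":0.012},{"dx":0.002,"dy":0,"dz":0,"wx":0,"wy":0,"wz":0,"fingers":0.012}]'| grep -E 'clock|eef|force'
```

```text
eef_pos: [0.6154, -0.1309, 0.0608]
ft_force: [-0.2, -0.4, -3.2]
eef_pos: [0.6109, -0.1012, 0.0629]
ft_force: [-0.2, 1.3, -3.4]
eef_pos: [0.6055, -0.0721, 0.063]
ft_force: [-0.3, -0.0, -2.0]
eef_pos: [0.6001, -0.0426, 0.0629]
ft_force: [0.3, -0.7, -2.4]
eef_pos: [0.5975, -0.0284, 0.0629]
ft_force: [0.3, -0.3, -2.7]
clock: 12.35
eef_pos: [0.5972, -0.0264, 0.0629]
ft_force: [-0.3, -0.3, -1.8]
```

```bash
python3 -m handwheel '[{"dx":0.001,"dy":0,"dz":0,"wx":0,"wy":0,"wz":0,"fingers":0.012},{"dx":0.002,"dy":0,"dz":0,"wx":0,"wy":0,"wz":0,"fingers":0.012},{"dx":0.003,"dy":0,"dz":0,"wx":0,"wy":0,"wz":0,"fingers":0.012}]'| grep -E 'clock|eef|force'
python3 -m handwheel '[{"dx":0.0005,"dy":0,"dz":0,"wx":0,"wy":0,"wz":0,"fingers":0.012},{"dx":0.001,"dy":0,"dz":0,"wx":0,"wy":0,"wz":0,"fingers":0.012},{"dx":0.0015,"dy":0,"dz":0,"wx":0,"wy":0,"wz":0,"fingers":0.012}]'| grep -E 'clock|eef|force'
python3 -m handwheel '[{"dx":0.0005,"dy":0,"dz":0,"wx":0,"wy":0,"wz":0,"fingers":0.012},{"dx":0.001,"dy":0,"dz":0,"wx":0,"wy":0,"wz":0,"fingers":0.012},{"dx":0.0015,"dy":0,"dz":0,"wx":0,"wy":0,"wz":0,"fingers":0.012}]'| grep -E 'clock|eef|force'
```

```text
clock: 12.6
eef_pos: [0.5967, -0.0236, 0.0629]
ft_force: [-0.1, -1.1, -3.1]
clock: 12.85
eef_pos: [0.5965, -0.0222, 0.0629]
ft_force: [0.8, -1.5, -2.5]
clock: 13.1
eef_pos: [0.5964, -0.0219, 0.0631]
ft_force: [2.1, -6.6, -3.1]
```

```bash
python3 -m handwheel '[{"dx":0.001,"dy":0,"dz":0,"wx":0,"wy":0,"wz":0,"fingers":0.012},{"dx":0.002,"dy":0,"dz":0,"wx":0,"wy":0,"wz":0,"fingers":0.012},{"dx":0.0025,"dy":0,"dz":0,"wx":0,"wy":0,"wz":0,"fingers":0.012}]' | grep -E 'eef|force'
python3 -m handwheel '[{"dx":-0.001,"dy":0,"dz":0,"wx":0,"wy":0,"wz":0,"fingers":0.012},{"dx":-0.003,"dy":0,"dz":0,"wx":0,"wy":0,"wz":0,"fingers":0.012},{"dx":-0.007,"dy":0,"dz":0,"wx":0,"wy":0,"wz":0,"fingers":0.012},{"dx":-0.012,"dy":0,"dz":0,"wx":0,"wy":0,"wz":0,"fingers":0.012},{"dx":-0.012,"dy":0,"dz":0,"wx":0,"wy":0,"wz":0,"fingers":0.012}]' | grep -E 'eef|force'
python3 -m handwheel '[{"dx":0,"dy":-0.01,"dz":0,"wx":0,"wy":0,"wz":0,"fingers":0.012},{"dx":0,"dy":-0.025,"dz":0,"wx":0,"wy":0,"wz":0,"fingers":0.012},{"dx":0,"dy":-0.04,"dz":0,"wx":0,"wy":0,"wz":0,"fingers":0.012},{"dx":0,"dy":-0.055,"dz":0,"wx":0,"wy":0,"wz":0,"fingers":0.012},{"dx":0,"dy":-0.06,"dz":0,"wx":0,"wy":0,"wz":0,"fingers":0.012}]'
python3 -m handwheel '[{"dx":0.015,"dy":0,"dz":0,"wx":0,"wy":0,"wz":0,"fingers":0.012},{"dx":0.035,"dy":0,"dz":0,"wx":0,"wy":0,"wz":0,"fingers":0.012},{"dx":0.06,"dy":0,"dz":0,"wx":0,"wy":0,"wz":0,"fingers":0.012},{"dx":0.09,"dy":0,"dz":0,"wx":0,"wy":0,"wz":0,"fingers":0.012},{"dx":0.12,"dy":0,"dz":0,"wx":0,"wy":0,"wz":0,"fingers":0.012}]' | grep -E 'eef|force'
python3 -m handwheel '[{"dx":0.03,"dy":0,"dz":0,"wx":0,"wy":0,"wz":0,"fingers":0.012},{"dx":0.06,"dy":0,"dz":0,"wx":0,"wy":0,"wz":0,"fingers":0.012},{"dx":0.09,"dy":0,"dz":0,"wx":0,"wy":0,"wz":0,"fingers":0.012},{"dx":0.115,"dy":0,"dz":0,"wx":0,"wy":0,"wz":0,"fingers":0.012},{"dx":0.13,"dy":0,"dz":0,"wx":0,"wy":0,"wz":0,"fingers":0.012}]'
python3 - <<'E'
from h import *
p=shot('top')
cv2.imwrite('pics/top5c.png',cv2.resize(p['img'][180:310,215:400,::-1],None,fx=4,fy=4,interpolation=cv2.INTER_CUBIC))
hsv=cv2.cvtColor(p['img'],cv2.COLOR_RGB2HSV)
for x0,x1 in((295,316),(300,345)):
  roi=np.zeros((480,640),bool);roi[195:280,x0:x1]=1
  for b in blobs(roi&(hsv[...,1]>70)&(hsv[...,2]>100),60): print(len(b),rect(p,b,.020))
E
```

```text
eef_pos: [0.5963, -0.0216, 0.0632]
ft_force: [2.1, -11.7, -3.5]
eef_pos: [0.5979, -0.0308, 0.0629]
ft_force: [0.0, -0.2, -2.6]
clock: 14.18
eef_pos: [0.5991, -0.0295, 0.126]
tool_rot: [[-0.179, 0.004, -0.984], [0.984, 0.001, -0.179], [0.0, -1.0, -0.004]]
ft_force: [1.0, -1.2, -2.3]
gripper_width: 0.0191
eef_pos: [0.5759, 0.0892, 0.123]
ft_force: [-0.1, 1.7, -3.0]
clock: 15.02
eef_pos: [0.5517, 0.2202, 0.1229]
tool_rot: [[-0.183, -0.001, -0.983], [0.983, 0.002, -0.183], [0.002, -1.0, 0.0]]
ft_force: [0.1, 0.2, -2.4]
gripper_width: 0.0188
67 (686.2, 35.7, 48.2, 9.7, 88.4)
269 (607.7, 18.6, 103.5, 20.8, 9.6)
370 (563.4, 50.2, 125.1, 26.3, 10.2)
554 (592.7, 9.7, 136.1, 33.4, 10.5)
261 (562.2, 41.6, 122.4, 19.2, -1.6)
```

View pics/top5c.png

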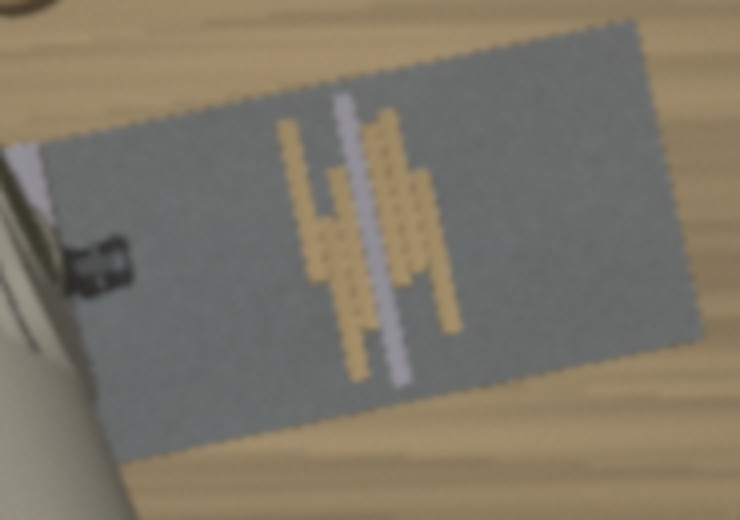

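Right row is snug too, 10.5° and 33 mm wide in mask at crop (360–460, 110–330), and the left row is unchanged. Take the rake back to the mat.

```bash
python3 -m handwheel '[{"dx":0.02,"dy":0,"dz":0.005,"wx":0,"wy":1,"wz":0,"fingers":0.012},{"dx":0.05,"dy":0,"dz":0.013,"wx":0,"wy":2.5,"wz":0,"fingers":0.012},{"dx":0.08,"dy":0,"dz":0.021,"wx":0,"wy":4.2,"wz":0,"fingers":0.012},{"dx":0.11,"dy":0,"dz":0.03,"wx":0,"wy":6,"wz":0,"fingers":0.012},{"dx":0.135,"dy":0,"dz":0.037,"wx":0,"wy":7.3,"wz":0,"fingers":0.012}]' | grep -E 'eef|force'
python3 -m handwheel '[{"dx":0.008,"dy":0,"dz":0.002,"wx":0,"wy":0.6,"wz":0,"fingers":0.012},{"dx":0.008,"dy":0.01,"dz":0.002,"wx":0,"wy":0.6,"wz":0,"fingers":0.012},{"dx":0.008,"dy":0.025,"dz":0.002,"wx":0,"wy":0.6,"wz":0,"fingers":0.012},{"dx":0.008,"dy":0.035,"dz":0.002,"wx":0,"wy":0.6,"wz":0,"fingers":0.012},{"dx":0.008,"dy":0.04,"dz":0.002,"wx":0,"wy":0.6,"wz":0,"fingers":0.012}]' 
python3 -m handwheel '[{"dx":0,"dy":0,"dz":0,"wx":0,"wy":0,"wz":0,"fingers":0.012},{"dx":0,"dy":0,"dz":0,"wx":0,"wy":0,"wz":0,"fingers":0.012}]' 
python3 - <<'E'
from h import *
q=shot('side')
s=manip.observe();print(np.round(s['eef_pos'],4),np.round(s['tool_rot'],3)[:,0])
cv2.imwrite('pics/side6c.png',cv2.resize(q['img'][260:480,200:460,::-1],None,fx=2.5,fy=2.5,interpolation=cv2.INTER_CUBIC))
E
```

```text
eef_pos: [0.491, 0.3444, 0.123]
ft_force: [1.1, 0.4, -2.7]
clock: 15.9
eef_pos: [0.49, 0.348, 0.0807]
tool_rot: [[-0.04, -0.002, -0.999], [0.999, -0.002, -0.04], [-0.002, -1.0, 0.002]]
ft_force: [0.2, -0.9, -2.9]
gripper_width: 0.0191
clock: 16.07
eef_pos: [0.4906, 0.3494, 0.0828]
tool_rot: [[-0.041, -0.0, -0.999], [0.999, -0.0, -0.041], [-0.0, -1.0, 0.0]]
ft_force: [1.0, -0.2, -2.2]
gripper_width: 0.0192
[0.4908 0.3498 0.0834] [-0.041  0.999  0.   ]
```

View pics/side6c.png

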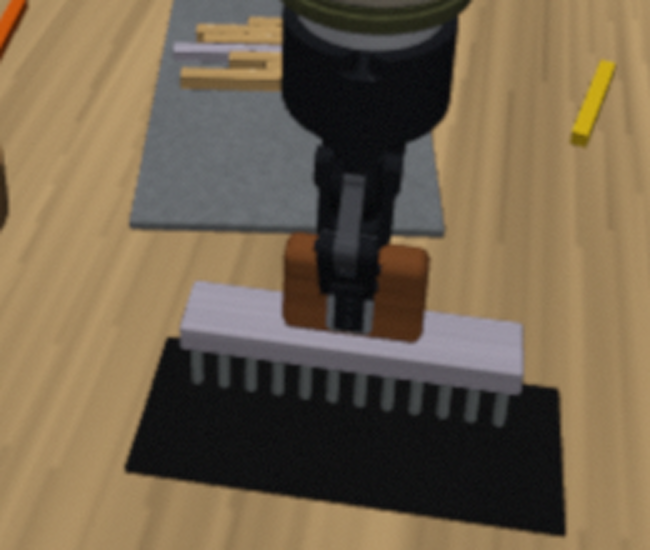

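The rake is over the mat, level and parallel to its long edge. Lower it gently.

```bash
python3 -m handwheel '[{"dx":0.002,"dy":0.006,"dz":0.001,"wx":0,"wy":0,"wz":0,"fingers":0.012},{"dx":0.004,"dy":0.013,"dz":0.002,"wx":0,"wy":0,"wz":0,"fingers":0.012},{"dx":0.004,"dy":0.019,"dz":0.002,"wx":0,"wy":0,"wz":0,"fingers":0.012},{"dx":0.004,"dy":0.0235,"dz":0.002,"wx":0,"wy":0,"wz":0,"fingers":0.012},{"dx":0.004,"dy":0.0255,"dz":0.002,"wx":0,"wy":0,"wz":0,"fingers":0.012}]' | grep -E 'eef|force'
python3 -m handwheel '[{"dx":0,"dy":0,"dz":0,"wx":0,"wy":0,"wz":0,"fingers":0.012},{"dx":0,"dy":0,"dz":0,"wx":0,"wy":0,"wz":0,"fingers":0.012},{"dx":0,"dy":0.0005,"dz":0,"wx":0,"wy":0,"wz":0,"fingers":0.012},{"dx":0,"dy":0.001,"dz":0,"wx":0,"wy":0,"wz":0,"fingers":0.012}]' | grep -E 'eef|force'
python3 -m handwheel '[{"dx":0,"dy":0.0005,"dz":0,"wx":0,"wy":0,"wz":0,"fingers":0.012},{"dx":0,"dy":0.001,"dz":0,"wx":0,"wy":0,"wz":0,"fingers":0.012}]' | grep -E 'eef|force'
```

```text
eef_pos: [0.4875, 0.3538, 0.0563]
ft_force: [0.5, -1.1, -3.2]
eef_pos: [0.4883, 0.3542, 0.0568]
ft_force: [0.6, -0.3, -1.9]
eef_pos: [0.4884, 0.3542, 0.0559]
ft_force: [-1.7, -2.8, 6.8]
```

Contact. Release, retreat upward and check.

```bash
python3 -m handwheel '[{"dx":0,"dy":0,"dz":0,"wx":0,"wy":0,"wz":0,"fingers":0.03},{"dx":0,"dy":0,"dz":0,"wx":0,"wy":0,"wz":0,"fingers":0.05},{"dx":0,"dy":0,"dz":0,"wx":0,"wy":0,"wz":0,"fingers":0.075},{"dx":0,"dy":0,"dz":0,"wx":0,"wy":0,"wz":0,"fingers":0.075},{"dx":0,"dy":0,"dz":0,"wx":0,"wy":0,"wz":0,"fingers":0.075}]' 20
python3 -m handwheel '[{"dx":0,"dy":-0.005,"dz":0,"wx":0,"wy":0,"wz":0,"fingers":0.075},{"dx":0,"dy":-0.02,"dz":0,"wx":0,"wy":0,"wz":0,"fingers":0.075},{"dx":0,"dy":-0.05,"dz":0,"wx":0,"wy":0,"wz":0,"fingers":0.075},{"dx":0,"dy":-0.085,"dz":0,"wx":0,"wy":0,"wz":0,"fingers":0.075},{"dx":0,"dy":-0.12,"dz":0,"wx":0,"wy":0,"wz":0,"fingers":0.075}]' | grep -E 'eef|force'
python3 -m handwheel '[{"dx":0.02,"dy":-0.03,"dz":0.03,"wx":0,"wy":0,"wz":0,"fingers":0.075},{"dx":0.04,"dy":-0.05,"dz":0.06,"wx":0,"wy":0,"wz":0,"fingers":0.075},{"dx":0.06,"dy":-0.06,"dz":0.09,"wx":0,"wy":0,"wz":0,"fingers":0.075},{"dx":0.08,"dy":-0.06,"dz":0.12,"wx":0,"wy":0,"wz":0,"fingers":0.075},{"dx":0.1,"dy":-0.06,"dz":0.15,"wx":0,"wy":0,"wz":0,"fingers":0.075}]' | grep -E 'eef|force'
python3 -m handwheel '[{"dx":0.02,"dy":0,"dz":0.03,"wx":0,"wy":0,"wz":0,"fingers":0.075},{"dx":0.04,"dy":0,"dz":0.06,"wx":0,"wy":0,"wz":0,"fingers":0.075},{"dx":0.05,"dy":0,"dz":0.08,"wx":0,"wy":0,"wz":0,"fingers":0.075},{"dx":0.05,"dy":0,"dz":0.08,"wx":0,"wy":0,"wz":0,"fingers":0.075},{"dx":0.05,"dy":0,"dz":0.08,"wx":0,"wy":0,"wz":0,"fingers":0.075}]'
python3 - <<'E'
from h import *
p=shot('top');q=shot('side');cv2.imwrite('pics/top7.png',np.hstack([cv2.resize(p['img'][175:335,145:395,::-1],(400,256)),cv2.resize(q['img'][200:470,180:480,::-1],(400,360))[:256*1]]) if 0 else np.vstack([cv2.resize(p['img'][175:335,145:395,::-1],(440,282),interpolation=cv2.INTER_CUBIC),cv2.resize(q['img'][210:470,200:480,::-1],(440,300))]))
hsv=cv2.cvtColor(p['img'],cv2.COLOR_RGB2HSV);m=np.zeros((480,640),bool);m[225:340,140:210]=1
for b in blobs(m&(hsv[...,2]>110)&(hsv[...,1]<60),80): print('head',len(b),rect(p,b,.045))
for b in blobs(m&(hsv[...,2]<60),300): print('mat',len(b),rect(p,b,.004))
E
```

```text
clock: 17.45
eef_pos: [0.4881, 0.3542, 0.0555]
tool_rot: [[-0.042, 0.0, -0.999], [0.999, 0.0, -0.042], [0.0, -1.0, -0.0]]
ft_force: [0.2, -0.0, -0.1]
gripper_width: 0.0746
eef_pos: [0.4877, 0.3537, 0.1769]
ft_force: [0.7, 0.3, 0.7]
eef_pos: [0.3325, 0.4488, 0.2373]
ft_force: [-0.5, 0.8, -0.3]
clock: 18.7
eef_pos: [0.2507, 0.4949, 0.2358]
tool_rot: [[-0.045, 0.0, -0.999], [0.999, 0.0, -0.045], [0.0, -1.0, -0.0]]
ft_force: [-0.0, -1.1, 0.4]
gripper_width: 0.0748
head 710 (489.5, 352.7, 168.2, 33.1, 2.4)
mat 1726 (488.1, 353.7, 213.4, 83.9, 2.5)
```

View pics/top7.png

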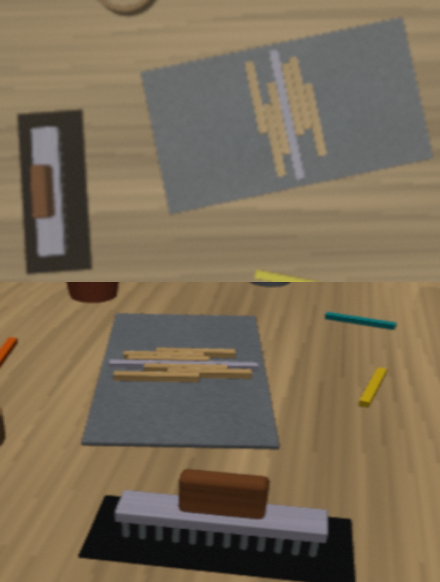

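The rake stands centred on the mat, and both rows are flat, snug and parallel. Handing in.

```bash
python3 -c "
from plant import manip
print(manip.close_job())"
```

```text
the job is handed in; nothing more can be done
None
```

I combed both sides against the ridge with the rake, put the rake back on its mat, and handed the job in at about 19 s of the 58 s allowed.

- **Rows:** Both rows are parallel to the ridge, 10.4° on the left and 10.5° on the right against 10.4° for the ridge. Each measures about 33 mm across in the image mask. The mask reads about 3 mm small, so that fits three 12 mm sticks with no gaps, and they look flat in the side view.
- **Rake:** It stands upright at 2.4° on a mat at 2.5°, its centre within about 2 mm of the mat's centre, and the gripper is clear of it.
- **Forces:** The highest force I read was about 12 N, at the end of each combing push.
- **Bystanders:** I never moved near the can, roll, pot or look-alikes. I did not measure their positions again at the end.
- **Stagger:** The sticks in each row are still offset from one another along the ridge, as they were at the start. Combing only squared them against it, and I did not line up their ends.

No check failed or disagreed.

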